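# Clamp a glued block on the kitchen island

### The job

Hang the two-tone wooden block by its hole over the dowel of the clamping board, flat on the board and with its long side pointing along the clamp's bar, and let go of it. Then pump the clamp's trigger against its handle until the jaw has pressed the block against the fence, and finish while still squeezing the trigger so that the block stays gripped, firmly but gently enough not to crush the fresh glue joint (at most about 40 N). Move the jaw only with the trigger and leave the jar, the tin and the screwdriver where they are.

Things in the scene. Friction and masses are not known exactly. Their poses are not given: they have to be found in the camera images.
- clamp: fixed plywood board, 350 (x) x 120 (y) x 18 mm, on the counter, carrying a trigger clamp. Origin: centre of the board's underside; x: line of the bar and the way the jaw closes; z up. Black housing at x -115..-35 mm, 44 mm wide, up to 96 mm above the counter, with the handle and the trigger standing up from it; the steel bar runs through it at y = 0, 50 mm above the counter.
- handle_grip (a point): middle of the fixed pistol handle, an upright black bar at the rear of the housing, 12 mm thick along clamp x, 28 mm wide, from 94 to 174 mm above the counter; this point is at clamp x -104 mm, 139 mm above the counter. The handle does not give, only the trigger moves: the span over handle and trigger is 52 mm released and 34 mm squeezed, and its middle shifts 9 mm towards the handle.
- trigger_rest (a point): centre of the trigger's grey cross bar, 16 mm thick, 28 mm wide, the place to push. The trigger is an upright black lever 18 mm wide between handle and jaw, hinged at clamp x -75 mm, 94 mm above the counter; the cross bar is 45 mm up it: released at clamp x -66 mm, fully squeezed at -84 mm, both 138 mm above the counter. Push it towards the handle (clamp -x); it never meets the handle.
- trigger (a joint): trigger angle in rad: 0 released (a spring returns it in about half a second), 0.40 fully squeezed at its stop. About 7 N on the cross bar drives the free jaw. Stopped by the block, the trigger stalls anywhere short of 0.40 and the jaw presses with about 1.4 times the push less 3 N (12 N push: 14 N, 28 N: 36 N). If the block is only just touched at the end of a stroke, one more pump is needed.
- jaw: the moving jaw: toothed steel bar 12 x 14 mm, 188 mm long, sliding in the housing, with a black pad at its front, 14 mm thick, 44 x 44 mm, sliding on the board (18 to 62 mm above the counter). Origin: in the pad's front face, on the bar's axis, 50 mm above the counter; x: the way it closes. Each full squeeze moves it one tooth, 9 mm (the first 3 to 13 mm); on release it stays, by friction.
- jaw_face (a point): centre of the front face of the jaw pad, 42 mm above the counter
- fence: oak fence and locating dowel fixed on the board, at varying places along it. Origin: foot of the dowel, on the board's top (18 mm above the counter); x as the clamp's. Dowel 10 mm thick, 40 mm high, tapered over its last 6 mm. Fence: bar 24 (x) x 80 (y) x 34 mm high, its face 35 mm from the dowel's axis, on the side away from the jaw.
- dowel_top (a point): top centre of the dowel, 40 mm above the board
- block: loose wooden block, 64 (x) x 44 (y) x 26 mm, 70 g: light oak with a dark edging strip 16 mm wide along its +x end, and a 20 mm through hole in its middle. Origin: centre of its underside, on the hole's axis; x along the 64 mm. Either end may face the fence; hung on the dowel it has about 5 mm of play all round, and 3 mm to the fence when centred.
- block_hole (a point): middle of the block's hole, 13 mm above its underside
- jar: glass jar with a steel lid, 56 mm across, 80 mm high; origin under its centre. Bystander.
- tin: aluminium tin, 64 mm across, 60 mm high; origin under its centre. Bystander.
- screwdriver: screwdriver with a black handle lying on the counter to the left. Bystander.
Mind the look-alikes: they are no part of the job. Of the things that look like the block, the larger one is meant. There is more than one size of the jaw; the job needs the smaller.

How it is judged:
On the way, in this order (a step that is already met when the one before it is completed fails the run):
1. the block hangs on the dowel, flat on the board, long side along the bar, let go (horizontal distance between block_hole and dowel_top below 0.0065 m and z of block in the frame of fence below 0.004 m and angle between block's own z axis and vertical below 0.1 rad and angle between the x axis of block and the x axis of clamp, either way round below 0.25 rad and contact force between the fingers and block below 0.1 N), for 0.2 s.
2. the jaw, driven by the trigger, presses the block (contact force between jaw and block above 3 N and value of joint trigger above 0.02 rad), for 0.2 s.
At the end, for the whole second after the job is handed in: Block flat on the board over the dowel (hole within 6.5 mm, 4 mm high, tilt 0.1 rad), within 0.12 rad of the bar, clear of the fingers; jaw presses it with 4 to 50 N, it presses the fence over 3 N; fingers still push the trigger over 3 N, squeezed past 0.02 rad (horizontal distance between block_hole and dowel_top below 0.0065 m and z of block in the frame of fence below 0.004 m and angle between block's own z axis and vertical below 0.1 rad and angle between the x axis of block and the x axis of clamp, either way round below 0.12 rad and contact force between jaw and block between 4 and 50 N and contact force between block and fence above 3 N and contact force between the fingers and trigger above 3 N and value of joint trigger above 0.02 rad and contact force between the fingers and block below 0.1 N); the arm keeps its last pose, push and grip.
It fails at once if the block is crushed: the jaw presses or knocks it with more than 120 N (contact force between jaw and block above 120 N).
It fails at once if the jaw or its bar is pushed by the robot (contact force between the arm and jaw above 3 N).
It fails at once if the jar is disturbed (moved more than 30 mm) (distance of jar from where it was at the start of the episode above 0.03 m).
It fails at once if the tin is disturbed (moved more than 30 mm) (distance of tin from where it was at the start of the episode above 0.03 m).
It fails at once if the screwdriver is disturbed (moved more than 30 mm) (distance of screwdriver from where it was at the start of the episode above 0.03 m).
It also fails if it takes over 67 s, if anything falls off the work surface, if the arm or the gripper's body presses on something with over 40 N, if the wrist force passes 120 N, or if a joint passes its speed limit or range.

### The arm

A 7-joint arm with a two-finger parallel gripper is mounted at the origin on the work surface. World frame = base frame: x ahead of the robot, y to its left, z up, the work surface at z = 0. Lengths are in m, angles in rad, forces in N, time in s.
With the tool pointing down it reaches from about 0.425 to 0.825 m from the base axis. Payload 3.6 kg.
Tool frame: the origin (TCP) lies midway between the tips of the shut fingers; the grasp point (between the pads) lies tcp_to_grasp behind it (tcp_to_grasp is the distance from the TCP to the grasp point, in m); z points along the fingers, y is the line along which they close (so a half turn about z gives the same grasp; the last joint's range is limited). The gripper opens to 93 mm and grips with 3 to 60 N. Pads are 15 mm wide; open, the fingers measure 128 mm over their backs; the gripper's body (75 mm by 188 mm) begins 65 mm behind the grasp point.
Start: joints at [-1.248, 0.615, -0.013, 1.423, 0.008, 1.103, -0.04], TCP at [0.223, 0.611, 0.219] pointing down, gripper open.
Joint ranges: [-3.12, 3.12], [-0.3, 2.06], [-1.34, 1.32], [0.26, 2.42], [-1.36, 4.5], [0.01, 1.98], [-2.84, 2.84]. Speed limits (rad/s): [2.79, 2.79, 3.14, 3.14, 3.14, 3.14, 3.14].

### API

Orientations are given as [roll, pitch, yaw] about the fixed x, y, z axes, in that order (R = Rz(yaw) Ry(pitch) Rx(roll)).
In Python, from rig import * gives the robot as it stands.
- The arm moves only by the tool arm_command, never from a script. Its argument "deltas" is a list of rows, each a list of 7 numbers: the shift along the world's x, y, z in m, then the turn, a rotation vector about the world's x, y, z in degrees, then the finger opening in m, from 0 to 0.093. In form: [[tx, ty, tz, ax, ay, az, gripper], ...]. A call has 1 to 20 rows; each row shifts and turns the commanded pose from where the row before left it; what a row does not reach is not made up. A row lasts 1/10 s, in which the tool goes at most 50 mm and 8.59 degrees, less where a joint would pass 70% of its speed; a pose out of reach is approached as far as the arm can. A call with a gripper value outside its range is refused whole. The fingers move at their own pace and stop on an object; "force" is the grip in N (left out, the last holds). Time passes only in rows, so rows that do not move let the fingers close. It gives the time, the measured TCP pose, the force, the opening and the grip force at its end, in the units of the state.
- get_state(): the state, without advancing time (a new reading comes with each control period).
- snapshot(name): name is "scene" or "top" or "wrist"; returns a dict with "img" (384x512x3 uint8, blue, green, red), "fx", "fy", "cx", "cy" (pixels), "T" (4x4, takes a point from camera to world coordinates); the wrist camera has in their place "hand_eye" (4x4, takes a point from camera to tool coordinates, whose origin is the TCP and whose axes are the flange's). Camera axes: x right, y down, z forward; pixel columns grow to the right and rows downward; lengths in m; the calibration is good to about 2 mm. A picture is of the moment at which its call begins: read the wrist's pose just before it. There is no depth.
- finish_job(): hands the job in; it is judged then, once.
The state is a dict: "time": time; "joint_positions": joint angles; "qvel": joint speeds; "effort": joint torques, N m; "position": TCP position; "ee_rot": TCP orientation; "wrist_force": force on the tool from outside, world axes, zero at the start; "wrist_torque": the same for the moment, N m; "opening": opening from 0.0 (shut) to 1.0 (fully open); "grip_force": force on a finger pad.
Only numpy, scipy, OpenCV 4.12 (cv2) and the standard library are available. Lean on these libraries where they do the work, as an engineer would, in place of code of your own. Each camera call takes 0.05 s, during which the arm holds its last target. There are 200 camera calls.

## Working session

There is one attempt and no reset: what is moved stays moved. The work goes in short steps, Python scripts to look and compute and a tool call to move; the robot and the scene stay as the last step left them, time stands still between calls to the robot, and variables do not carry over. Pictures are saved under pics/ and viewed, at most 10 in all, crops included, and the job is handed in when it is done.

Besides the shell and the picture viewer there is one more tool, called after "Request:" as name(argument=value, ...), one argument or row to a line, values as JSON. arm_command: Moves the arm, as the interface text tells. Its arguments: {"type":"object","properties":{"deltas":{"type":"array","items":{"type":"array","items":{"type":"number"}}},"force":{"type":"number"}},"required":["deltas"]}

```bash
ls; mkdir -p pics
python3 - <<'E'
from rig import *
import cv2,pickle,numpy as np
s=get_state();print(s)
d={n:snapshot(n) for n in("scene","top","wrist")}
pickle.dump(d,open("d0.pkl","wb"))
for n in d:
    print(n,{k:np.round(v,4).tolist() if not np.isscalar(v) else v for k,v in d[n].items() if k!="img"})
for n in("scene","top"): cv2.imwrite(f"pics/{n}0.png",cv2.resize(d[n]["img"],(800,600),interpolation=cv2.INTER_CUBIC))
E
```

```text
pics
{'time': 0.0, 'joint_positions': array([-1.24753315,  0.61591051, -0.01259503,  1.42488719,  0.00812164,
        1.1034434 , -0.0404282 ]), 'qvel': array([-0.00065054, -0.00050683, -0.00077688, -0.00068928,  0.00165468,
       -0.00011354, -0.00061888]), 'effort': array([ 1.12589335e-04, -4.58932149e+01,  2.08558445e-01, -1.65742224e+01,
       -6.12083520e-02,  2.06133508e-02,  2.56217809e-04]), 'position': array([0.22247234, 0.60988617, 0.21749082]), 'ee_rot': array([-3.13899576e+00,  7.01290197e-05,  2.79186015e+00]), 'wrist_force': array([0.82948295, 0.18030324, 0.10562466]), 'wrist_torque': array([ 0.00141364,  0.02733588, -0.00015946]), 'grip_force': 0.0, 'opening': 1.001667160054576}
scene {'fx': 436.0397994229409, 'fy': 436.0397994229409, 'cx': 247.95398240308378, 'cy': 191.85572847340055, 'T': [[-0.8263, 0.4801, -0.2946, 0.8516], [0.5631, 0.7133, -0.4172, 0.4783], [0.0098, -0.5106, -0.8598, 1.0606], [0.0, 0.0, 0.0, 1.0]]}
top {'fx': 379.6737466016712, 'fy': 379.6737466016712, 'cx': 254.84404621709425, 'cy': 188.1398371606333, 'T': [[-0.0236, -0.9956, 0.0905, 0.437], [-0.9996, 0.0218, -0.0202, 0.0194], [0.0182, -0.0909, -0.9957, 1.1804], [0.0, 0.0, 0.0, 1.0]]}
wrist {'fx': 340.82006014962985, 'fy': 340.82006014962985, 'cx': 254.6563026304892, 'cy': 191.52016814901526, 'hand_eye': [[0.0013, -0.9703, -0.2419, 0.0665], [1.0, 0.0013, 0.0004, -0.0003], [-0.0, -0.2419, 0.9703, -0.1667], [0.0, 0.0, 0.0, 1.0]]}
```

View pics/scene0.png

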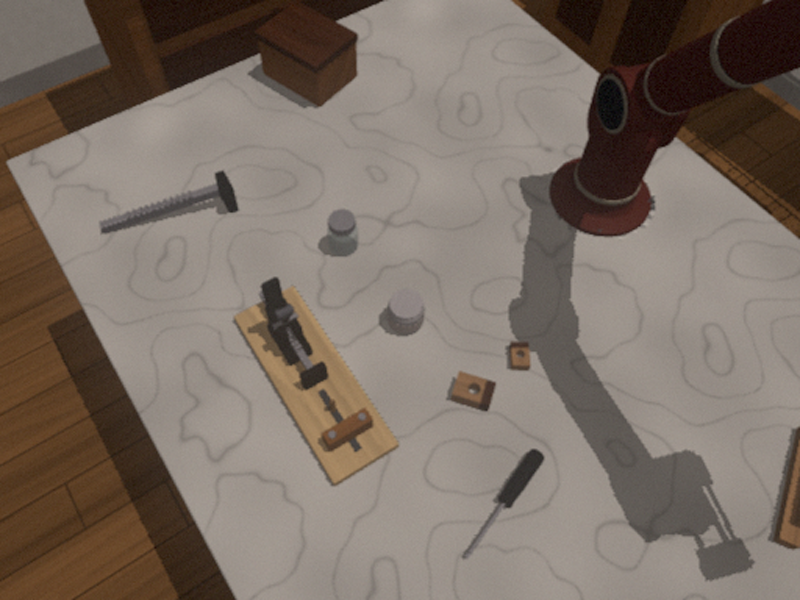

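View pics/top0.png

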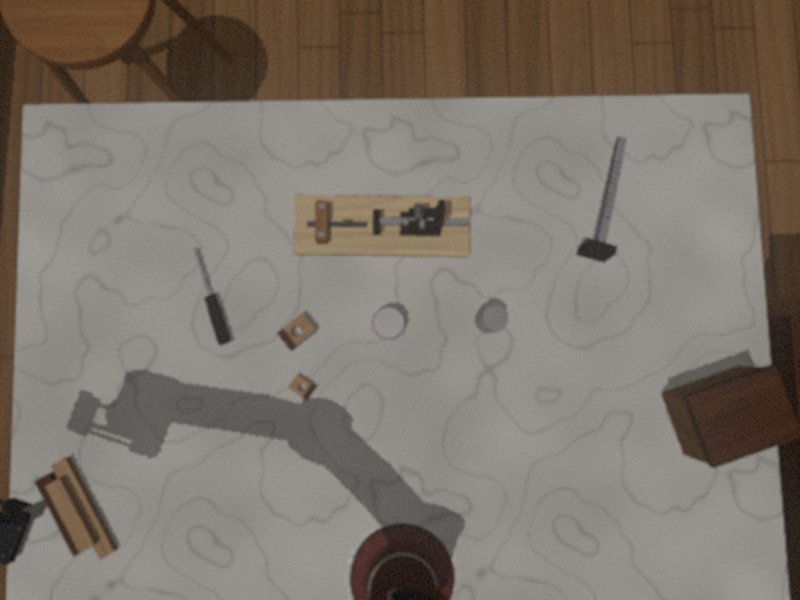

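The block candidates are the larger one with the hole at top (298,330) / scene (473,390), and a small one at top (302,385) / scene (519,355). I choose the larger. The jaw candidates are the one on the board at top (377,222), and a large loose one at top (598,250), which I'll ignore. The fence is at top (322,222).

```bash
cat > h.py <<'E'
import numpy as np,cv2,pickle
from scipy.spatial.transform import Rotation as R
def camT(d,s=None):
    if "T" in d: return np.array(d["T"])
    T=np.eye(4);T[:3,:3]=R.from_euler("xyz",s["ee_rot"]).as_matrix();T[:3,3]=s["position"]
    return T@np.array(d["hand_eye"])
def ray(d,T,uv):
    v=T[:3,:3]@np.array([(uv[0]-d["cx"])/d["fx"],(uv[1]-d["cy"])/d["fy"],1]);return T[:3,3],v/np.linalg.norm(v)
def atz(d,T,uv,z):
    o,v=ray(d,T,uv);return o+v*(z-o[2])/v[2]
def tri(rays):
    A=sum(np.eye(3)-np.outer(v,v) for o,v in rays);b=sum((np.eye(3)-np.outer(v,v))@o for o,v in rays)
    p=np.linalg.solve(A,b);return p,max(np.linalg.norm(np.cross(p-o,v)) for o,v in rays)
def proj(d,T,p):
    q=np.linalg.inv(T)@np.append(p,1);return np.array([d["fx"]*q[0]/q[2]+d["cx"],d["fy"]*q[1]/q[2]+d["cy"]])
E
python3 - <<'E'
from h import *
d=pickle.load(open("d0.pkl","rb"));S,T=d["scene"],d["top"]
for n,a,b in [("hole",(473,390),(298,330)),("lidtin",(407,299),(389,321)),("jar",(342,221),(493,315)),("handle",(271,284),(443,208)),
 ("boardA",(398,445),(294,256)),("boardB",(335,483),(294,195)),("boardC",(236,319),(470,195)),("boardD",(297,288),(470,254)),("fence",(348,427),(322,221)),("pad",(314,372),(377,221))]:
    p,e=tri([ray(S,S["T"],np.array(a)*.64),ray(T,T["T"],np.array(b)*.64)]);print(n,p.round(4),round(e,4))
def crop(i,c,w,h,f): x,y=int(c[0]*.64),int(c[1]*.64);return cv2.resize(i[y-h:y+h,x-w:x+w],None,fx=f,fy=f,interpolation=cv2.INTER_CUBIC)
cv2.imwrite("pics/c1.png",np.hstack([crop(S["img"],(490,375),40,40,5),crop(T["img"],(300,355),40,40,5)]))
E
```

```text
hole [0.4755 0.1938 0.0177] 0.0011
lidtin [0.4864 0.0161 0.0743] 0.0012
jar [ 0.4928 -0.1772  0.0839] 0.001
handle [ 0.6782 -0.0827  0.162 ] 0.0007
boardA [0.6263 0.2002 0.0043] 0.0023
boardB [0.745  0.1982 0.0193] 0.0004
boardC [ 0.7376 -0.1515  0.0089] 0.0039
boardD [ 0.6168 -0.1466  0.0103] 0.0046
fence [0.6851 0.1412 0.0445] 0.0006
pad [0.6815 0.0344 0.0518] 0.0005
```

View pics/c1.png

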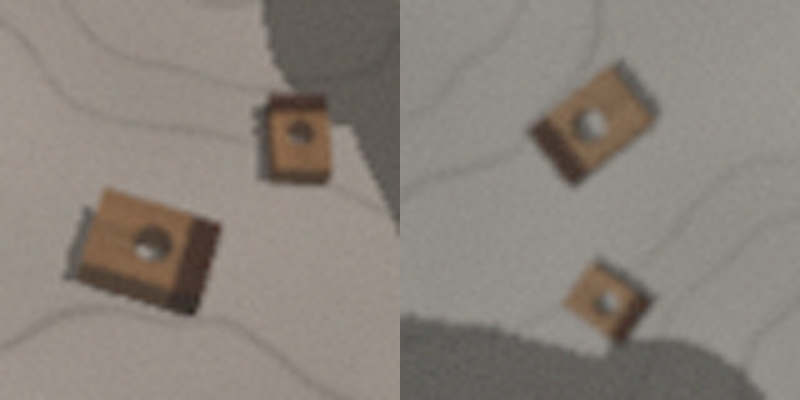

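The crop shows the larger block, hole at about (150,243) left and (590,122) right, with its dark strip towards the lower left in the top view. That is the one to grasp. Moving over it for a wrist view.

Request:
arm_command(
  deltas=[
    [0.02,-0.035,0,0,0,-2.25,0.093],
    [0.02,-0.035,0,0,0,-2.25,0.093],
    [0.02,-0.035,0,0,0,-2.25,0.093],
    [0.02,-0.035,0,0,0,-2.25,0.093],
    [0.02,-0.035,0,0,0,-2.25,0.093],
    [0.02,-0.035,0,0,0,-2.25,0.093],
    [0.02,-0.035,0,0,0,-2.25,0.093],
    [0.02,-0.035,0,0,0,-2.25,0.093],
    [0.02,-0.035,0,0,0,-2.25,0.093],
    [0.02,-0.035,0,0,0,-2.25,0.093],
    [0.02,-0.035,0,0,0,-2.25,0.093],
    [0.02,-0.035,0,0,0,-2.25,0.093],
    [0,0,0,0,0,0,0.093],
    [0,0,0,0,0,0,0.093],
  ],
)

```text
time: 1.55
position: [0.4628, 0.1898, 0.2185]
ee_rot: [-3.141, -0.0, 2.318]
wrist_force: [0.3, 0.3, -0.7]
opening: 0.998
grip_force: 0.0
```

Run:
```python
from rig import *
from h import *
s=get_state();d=snapshot("wrist");pickle.dump((s,d),open("w1.pkl","wb"))
print(s["time"],s["position"],s["ee_rot"]);print({k:v for k,v in globals().items() if 'grasp' in k.lower()})
cv2.imwrite("pics/w1.png",cv2.resize(d["img"],(800,600),interpolation=cv2.INTER_CUBIC))
```

```text
1.55 [0.46283087 0.18979063 0.21845792] [-3.14104296e+00 -3.97426551e-04  2.31827656e+00]
{'tcp_to_grasp': 0.0188}
```

View pics/w1.png

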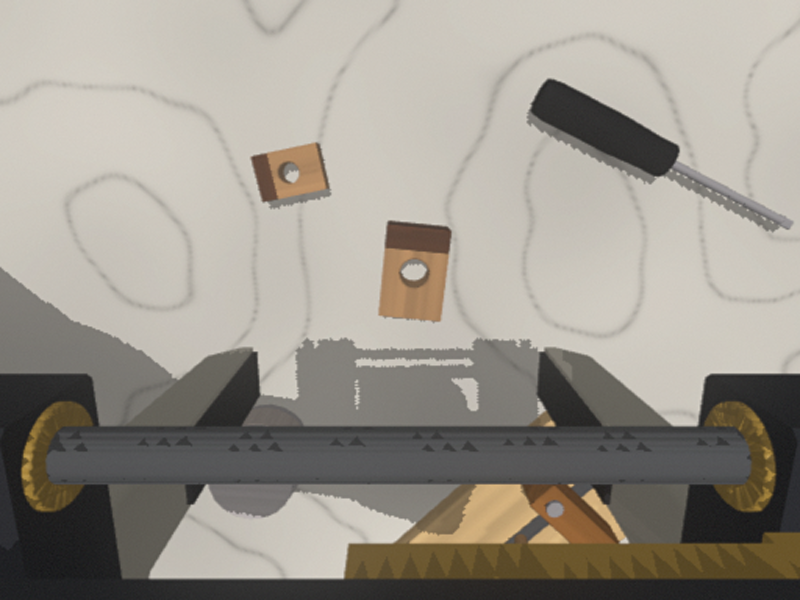

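The wrist view shows the larger block with top corners at about (387,221), (451,228), (441,321), (379,316) and hole at (413,271). The small one is at (291,172).

```bash
cat > b.py <<'E'
from h import *
s,d=pickle.load(open("w1.pkl","rb"));T=camT(d,s)
D=pickle.load(open("d0.pkl","rb"))
S,P=D["scene"],D["top"]
hsv=cv2.cvtColor(d["img"],cv2.COLOR_BGR2HSV)
m=((hsv[...,1]>90)&(hsv[...,0]<25)).astype(np.uint8);m[:,:230]=0;m[:,300:]=0;m[:130]=0;m[212:]=0
c,_=cv2.findContours(m,cv2.RETR_EXTERNAL,cv2.CHAIN_APPROX_NONE);c=max(c,key=cv2.contourArea)
print("px rect",cv2.minAreaRect(c))
w=np.array([atz(d,T,p[0],.026)[:2] for p in c],np.float32)*1000
r=cv2.minAreaRect(w);print("world rect mm",r)
uv=(np.array((413,271))+.5)*.64-.5
for z in(.026,.02):print(z,atz(d,T,uv,z))
print(tri([ray(d,T,uv),ray(S,S["T"],np.array((473,390))*.64)]),tri([ray(d,T,uv),ray(P,P["T"],np.array((298,330))*.64)]))
for n,q in(("pix",[(387,221),(451,228),(441,321),(379,316)]),):
    w=np.array([atz(d,T,np.array(x)*.64,.026) for x in q]);print(w.round(4),w.mean(0));l=w[0]+w[1]-w[2]-w[3];print("yaw of x",np.degrees(np.arctan2(l[1],l[0])),[np.linalg.norm(w[i]-w[i-1]) for i in range(4)])
E
python3 b.py
```

```text
px rect ((265.0296936035156, 174.20297241210938), (39.9009895324707, 58.110172271728516), 5.710593223571777)
world rect mm ((473.8597106933594, 193.71804809570312), (42.658870697021484, 63.42314910888672), 37.218780517578125)
0.026 [0.47209475 0.19439793 0.026     ]
0.02 [0.47300399 0.19366465 0.02      ]
(array([0.47368988, 0.19336789, 0.01477144]), np.float64(0.00035385716890443044)) (array([0.47534049, 0.19323214, 0.01242366]), np.float64(0.001281367483875054))
[[0.4362 0.2073 0.026 ]
 [0.4709 0.2332 0.026 ]
 [0.5113 0.1818 0.026 ]
 [0.4769 0.1548 0.026 ]] [0.47382621 0.19428769 0.026     ]
yaw of x 127.94706539910852 [np.float64(0.06642047630411958), np.float64(0.04327405135419737), np.float64(0.06534480771071494), np.float64(0.043650551781106925)]
```

Request:
arm_command(
  deltas=[
    [0.0057,0.0022,-0.03,0,0,-2.7,0.08],
    [0.005,0.002,-0.035,0,0,-2.6,0.07],
    [0,0,-0.035,0,0,0,0.07],
    [0,0,-0.035,0,0,0,0.07],
    [0,0,-0.035,0,0,0,0.07],
    [0,0,-0.025,0,0,0,0.07],
    [0,0,-0.01,0,0,0,0.07],
    [0,0,0,0,0,0,0.07],
    [0,0,0,0,0,0,0.07],
  ],
)

```text
time: 2.5
position: [0.4739, 0.1959, 0.0145]
ee_rot: [3.14, -0.0, 2.229]
wrist_force: [-0.1, 0.0, -0.2]
opening: 0.751
grip_force: 0.0
```

Request:
arm_command(
  deltas=[
    [0,-0.0015,-0.0095,0,0,0,0.07],
    [0,0,0,0,0,0,0.06],
    [0,0,0,0,0,0,0.03],
    [0,0,0,0,0,0,0.03],
    [0,0,0,0,0,0,0.03],
    [0,0,0,0,0,0,0.03],
    [0,0,0,0,0,0,0.03],
    [0,0,0,0,0,0,0.03],
  ],
  force=15,
)

```text
time: 3.3
position: [0.4737, 0.1934, 0.0045]
ee_rot: [3.141, 0.0, 2.228]
wrist_force: [-0.2, -0.3, 2.8]
opening: 0.469
grip_force: 15.0
```

Request:
arm_command(
  deltas=[
    [0,0,0.03,0,0,0,0.03],
    [0,0,0.045,0,0,0,0.03],
    [0,0,0.05,0,0,0,0.03],
    [0,0,0.05,0,0,0,0.03],
    [0.026,-0.02,0.05,0,0,-4.9,0.03],
    [0.026,-0.02,0,0,0,-4.9,0.03],
    [0.026,-0.02,0,0,0,-4.9,0.03],
    [0.026,-0.02,0,0,0,-4.9,0.03],
    [0.026,-0.02,0,0,0,-4.9,0.03],
    [0.026,-0.02,0,0,0,-4.9,0.03],
    [0.026,-0.02,0,0,0,-4.9,0.03],
    [0.024,-0.02,0,0,0,-4.9,0.03],
    [0,0,0,0,0,0,0.03],
    [0,0,0,0,0,0,0.03],
    [0,0,0,0,0,0,0.03],
  ],
)

```text
time: 4.8
position: [0.6742, 0.0382, 0.2204]
ee_rot: [-3.14, -0.001, 1.546]
wrist_force: [0.6, 0.7, -0.1]
opening: 0.469
grip_force: 15.0
```

Run:
```python
from rig import *
from h import *
s=get_state();d=snapshot("wrist");pickle.dump((s,d),open("w2.pkl","wb"))
print(s["time"],s["position"],s["ee_rot"])
cv2.imwrite("pics/w2.png",cv2.resize(d["img"],(800,600),interpolation=cv2.INTER_CUBIC))
```

```text
4.8 [0.67421413 0.03815301 0.22042155] [-3.13971362e+00 -1.45555978e-03  1.54598266e+00]
```

View pics/w2.png

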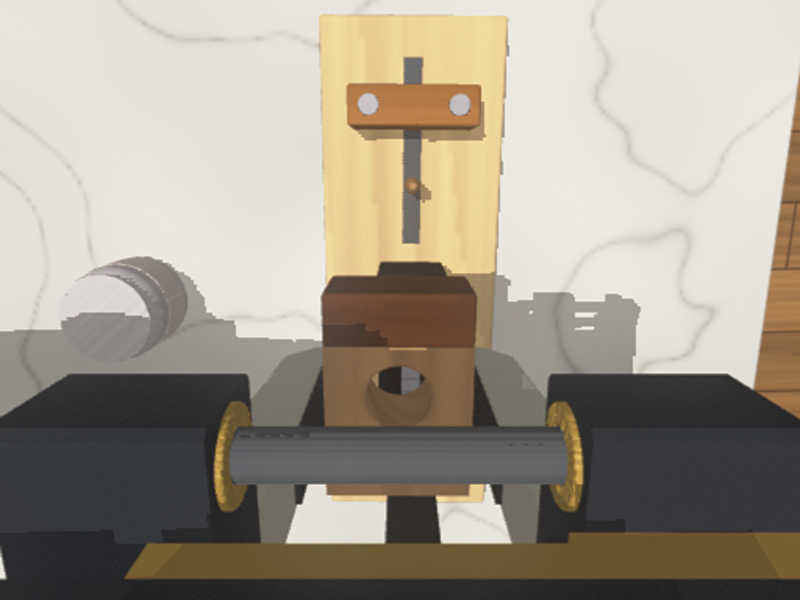

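The wrist view shows the dowel at about (412,185), the fence front at row 125, the jaw pad at (412,270) and the held block's hole at (398,380). I'll measure these with a zoom.

Run:
```python
from h import *
s,d=pickle.load(open("w2.pkl","rb"));T=camT(d,s);i=d["img"]
a=cv2.resize(i[100:140,245:285],None,fx=10,fy=10,interpolation=cv2.INTER_CUBIC)
b=cv2.resize(i[225:275,230:280],None,fx=8,fy=8,interpolation=cv2.INTER_CUBIC)
cv2.imwrite("pics/c2.png",np.hstack([a,b]))
f=lambda u,v,z:atz(d,T,(np.array((u,v))+.5)*.64-.5,z)
print("board edges",[f(u,v,.018).round(4).tolist() for u,v in[(319,15),(326,240),(507,15),(498,240)]])
print("fence top corners",[f(u,v,.052).round(4).tolist() for u,v in[(348,84),(480,84),(348,125),(480,125)]])
print("slot",[f(u,v,.018).round(4).tolist() for u,v in[(413,57),(411,243)]])
print("dowel",f(412,184,.058))
print("padtop",f(411,264,.062))
```

```text
board edges [[0.6278, 0.1988, 0.018], [0.6242, 0.0565, 0.018], [0.7463, 0.1959, 0.018], [0.7437, 0.0537, 0.018]]
fence top corners [[0.6471, 0.1527, 0.052], [0.7249, 0.1508, 0.052], [0.6461, 0.1297, 0.052], [0.7252, 0.1278, 0.052]]
slot [[0.6866, 0.1728, 0.018], [0.6832, 0.053, 0.018]]
dowel [0.68370399 0.0943529  0.058     ]
padtop [0.68215897 0.04609165 0.062     ]
```

View pics/c2.png

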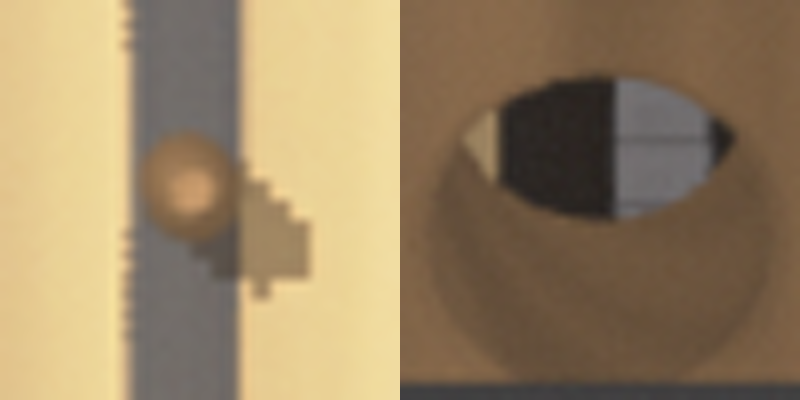

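The crop shows the dowel tip at (191,188) and the block hole's top rim centred at about (602,232).

Run:
```python
from h import *
s,d=pickle.load(open("w2.pkl","rb"));T=camT(d,s)
D=atz(d,T,(263.6,118.3),.058);H=atz(d,T,(254.75,253.5),s["position"][2]+.0215)
print(D,H,H-s["position"],D-H)
P=pickle.load(open("d0.pkl","rb"));S,t=P["scene"],P["top"]
for n,q in(("scene",S),("top",t)):print(n,proj(q,q["T"],D)/.64)
```

```text
[0.68378696 0.09368576 0.058     ] [0.67442532 0.03881744 0.24192155] [0.00021119 0.00066443 0.0215    ] [ 0.00936164  0.05486831 -0.18392155]
scene [331.65072548 399.57253901]
top [345.84989914 219.93818309]
```

Request:
arm_command(
  deltas=[
    [0.004,0.02,0,0,0,0,0.03],
    [0.004,0.02,0,0,0,0,0.03],
    [0.0014,0.0149,-0.02,0,0,0,0.03],
    [0,0,-0.04,0,0,0,0.03],
    [0,0,-0.04,0,0,0,0.03],
    [0,0,-0.03,0,0,0,0.03],
    [0,0,0,0,0,0,0.03],
    [0,0,0,0,0,0,0.03],
  ],
)

```text
time: 5.65
position: [0.685, 0.094, 0.0913]
ee_rot: [3.141, -0.001, 1.547]
wrist_force: [0.7, 0.2, 0.2]
opening: 0.473
grip_force: 15.0
```

Run:
```python
from rig import *
from h import *
s=get_state();d=snapshot("wrist");pickle.dump((s,d),open("w3.pkl","wb"))
print(s["time"],s["position"],s["ee_rot"])
cv2.imwrite("pics/w3.png",cv2.resize(d["img"][180:300,180:340],None,fx=5,fy=5,interpolation=cv2.INTER_CUBIC))
```

```text
5.65 [0.68495162 0.09403126 0.09127531] [ 3.14134156e+00 -1.16551747e-03  1.54659125e+00]
```

View pics/w3.png

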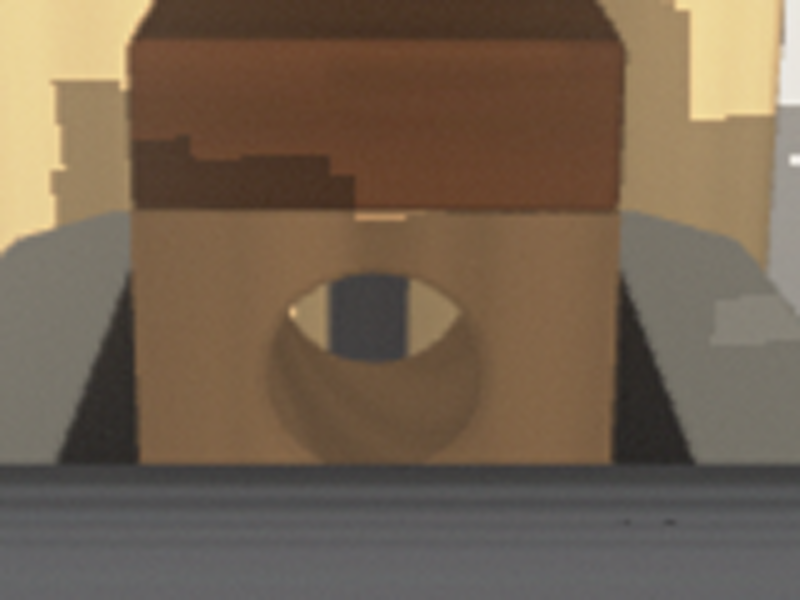

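The hole shows the slot at columns 330–408 against a hole centre of about 375, so the alignment is within about 1 mm. Correcting slightly and lowering.

Request:
arm_command(
  deltas=[
    [-0.0012,-0.001,-0.01,0,0,0,0.03],
    [0,0,-0.02,0,0,0,0.03],
    [0,0,-0.02,0,0,0,0.03],
    [0,0,-0.012,0,0,0,0.03],
    [0,0,0,0,0,0,0.03],
    [0,0,0,0,0,0,0.03],
  ],
)

```text
time: 6.3
position: [0.6841, 0.0905, 0.0298]
ee_rot: [3.14, -0.0, 1.544]
wrist_force: [-1.1, -0.2, 0.0]
opening: 0.471
grip_force: 15.0
```

Request:
arm_command(
  deltas=[
    [0,0.0025,0,0,0,0,0.03],
    [0,0,-0.004,0,0,0,0.03],
    [0,0,-0.003,0,0,0,0.03],
    [0,0,0,0,0,0,0.03],
  ],
)

```text
time: 6.7
position: [0.6837, 0.0933, 0.0224]
ee_rot: [3.141, -0.001, 1.544]
wrist_force: [-0.6, 0.6, 1.3]
opening: 0.47
grip_force: 15.0
```

Seated. Release and rise.

Request:
arm_command(
  deltas=[
    [0,0,0,0,0,0,0.05],
    [0,0,0,0,0,0,0.06],
    [0,0,0,0,0,0,0.065],
    [0,0,0,0,0,0,0.065],
    [0,0,0.02,0,0,0,0.065],
    [0,0,0.04,0,0,0,0.065],
    [0,0,0.05,0,0,0,0.065],
    [0,0,0.05,0,0,0,0.08],
    [0,-0.03,0.04,0,0,0,0.09],
    [0,-0.03,0,0,0,0,0.09],
    [0,0,0,0,0,0,0.09],
    [0,0,0,0,0,0,0.09],
  ],
)

```text
time: 7.9
position: [0.6829, 0.0323, 0.2217]
ee_rot: [-3.141, -0.001, 1.542]
wrist_force: [0.9, 1.0, -1.3]
opening: 0.965
grip_force: 0.0
```

Run:
```python
from rig import *
from h import *
s=get_state();d=snapshot("wrist");pickle.dump((s,d),open("w4.pkl","wb"))
S=snapshot("scene");pickle.dump(S,open("s4.pkl","wb"))
print(s["time"],s["position"],s["ee_rot"])
a=cv2.resize(d["img"],None,fx=1,fy=1)
a=cv2.resize(d["img"][:200,150:350],(500,500),interpolation=cv2.INTER_CUBIC)
b=cv2.resize(S["img"][170:320,140:230+30],(300,375),interpolation=cv2.INTER_CUBIC)
o=np.zeros((500,800,3),np.uint8);o[:,:500]=a;o[:375,500:]=b
cv2.imwrite("pics/w4.png",o)
```

```text
7.9 [0.68292057 0.03226296 0.22166979] [-3.14063471e+00 -5.58072803e-04  1.54180998e+00]
```

View pics/w4.png

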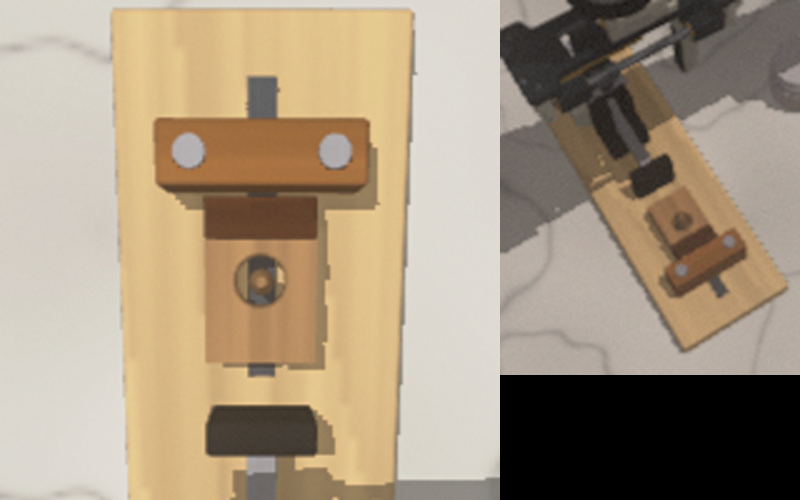

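The block sits flat over the dowel, dowel centred in the hole at (260,282), dark end to the fence, and the jaw pad is at (262,430). It has been released. Now turning the gripper a quarter turn above the handle and trigger.

Request:
arm_command(
  deltas=[
    [0,-0.008,0.003,0,0,7.5,0.093],
    [0,-0.008,0,0,0,7.5,0.093],
    [0,-0.008,0,0,0,7.5,0.093],
    [0,-0.008,0,0,0,7.5,0.093],
    [0,-0.008,0,0,0,7.5,0.093],
    [-0.003,-0.008,0,0,0,7.5,0.093],
    [0,-0.008,0,0,0,7.5,0.093],
    [0,-0.008,0,0,0,7.5,0.093],
    [0,-0.008,0,0,0,7.5,0.093],
    [0,-0.008,0,0,0,7.5,0.093],
    [0,-0.008,0,0,0,7.5,0.093],
    [0,-0.006,0,0,0,7.5,0.093],
    [0,0,0,0,0,0,0.093],
    [0,0,0,0,0,0,0.093],
  ],
)

```text
time: 9.4
position: [0.6803, -0.0595, 0.2242]
ee_rot: [3.14, -0.001, 3.113]
wrist_force: [-0.4, 0.2, 0.1]
opening: 1.004
grip_force: 0.0
```

Run:
```python
from rig import *
from h import *
s=get_state();d=snapshot("wrist");pickle.dump((s,d),open("w5.pkl","wb"))
print(s["time"],s["position"],s["ee_rot"],s["joint_positions"])
T=camT(d,s)
for n,x,z in(("handletop",-104,.174),("crossbar",-66,.146),("crossbar c",-66,.138)):
    a=np.radians(88.5);p=np.array([.6823+x/1e3*np.cos(a),.0225+x/1e3*np.sin(a),z]);print(n,p,proj(d,T,p)/.64)
cv2.imwrite("pics/w5.png",cv2.resize(d["img"],(800,600),interpolation=cv2.INTER_CUBIC))
```

```text
9.4 [ 0.68030886 -0.05947013  0.22418896] [ 3.14029167e+00 -1.24138174e-03  3.11349767e+00] [ 0.07092181  0.66690166 -0.02878864  1.30424763  0.01793813  1.17196995
  1.58401108]
handletop [ 0.6795776  -0.08146436  0.174     ] [346.64054825 327.68110757]
crossbar [ 0.68057232 -0.04347738  0.146     ] [431.82976976 310.41234844]
crossbar c [ 0.68057232 -0.04347738  0.138     ] [430.8004449  306.15901785]
```

View pics/w5.png

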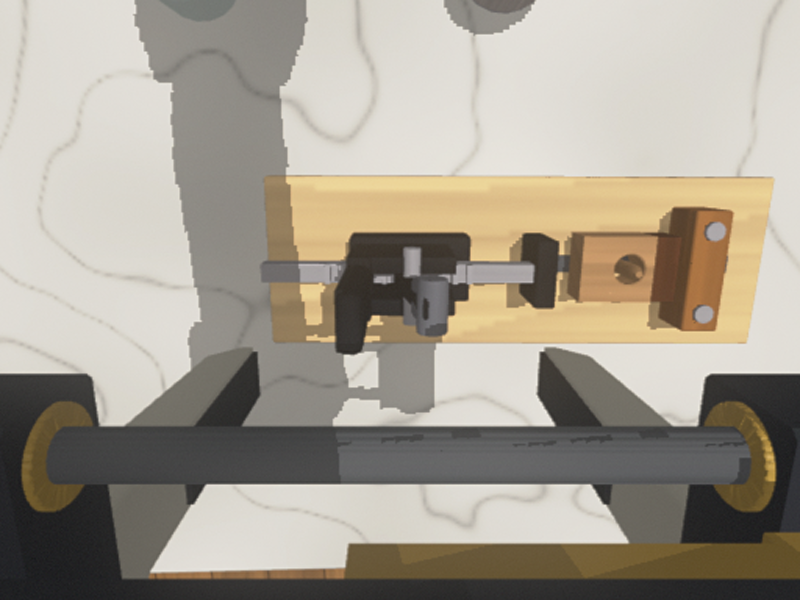

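The crossbar at (432,306) and handle top at (350,330) match the predicted pixels. Descending around them.

Request:
arm_command(
  deltas=[
    [0,-0.002,-0.025,0,0,0,0.093],
    [0,0,-0.03,0,0,0,0.093],
    [0,0,-0.03,0,0,0,0.093],
    [0,0,-0.02,0,0,0,0.093],
    [0,0,0,0,0,0,0.093],
    [0,0,0,0,0,0,0.065],
    [0,0,0,0,0,0,0.065],
    [0,0,0,0,0,0,0.065],
  ],
  force=12,
)

```text
time: 10.25
position: [0.6815, -0.0629, 0.1218]
ee_rot: [-3.141, 0.003, 3.115]
wrist_force: [-0.5, 0.0, 1.1]
opening: 0.792
grip_force: 0.0
```

Request:
arm_command(
  deltas=[
    [-0.001,0,-0.002,0,0,0,0.058],
    [0,0.001,0,0,0,0,0.054],
    [0,0,0,0,0,0,0.054],
    [0,-0.0015,0,0,0,0,0.05],
    [0,-0.0015,0,0,0,0,0.047],
    [0,-0.0015,0,0,0,0,0.044],
    [0,-0.0015,0,0,0,0,0.041],
    [0,-0.0015,0,0,0,0,0.038],
    [0,-0.0015,0,0,0,0,0.033],
    [0,0,0,0,0,0,0.033],
    [0,0,0,0,0,0,0.033],
  ],
)

```text
time: 11.35
position: [0.6797, -0.0699, 0.1186]
ee_rot: [3.14, 0.001, 3.115]
wrist_force: [-1.2, 4.7, 4.6]
opening: 0.365
grip_force: 12.0
```

Full stroke (34 mm). Release, then second pump.

Request:
arm_command(
  deltas=[
    [0,0.003,0,0,0,0,0.045],
    [0,0.003,0,0,0,0,0.055],
    [0,0.003,0,0,0,0,0.06],
    [0,0,0,0,0,0,0.06],
    [0,0,0,0,0,0,0.06],
    [0,0,0,0,0,0,0.06],
    [0,0,0,0,0,0,0.06],
    [0,0,0,0,0,0,0.054],
    [0,0,0,0,0,0,0.053],
    [0,-0.0015,0,0,0,0,0.05],
    [0,-0.0015,0,0,0,0,0.047],
    [0,-0.0015,0,0,0,0,0.044],
    [0,-0.0015,0,0,0,0,0.041],
    [0,-0.0015,0,0,0,0,0.038],
    [0,-0.0015,0,0,0,0,0.033],
    [0,0,0,0,0,0,0.033],
    [0,0,0,0,0,0,0.033],
  ],
)

```text
time: 13.05
position: [0.6796, -0.0698, 0.1187]
ee_rot: [3.14, 0.001, 3.115]
wrist_force: [-1.3, 4.2, 5.6]
opening: 0.363
grip_force: 12.0
```

```bash
cat > look.py <<'E'
from rig import *
from h import *
import sys
t=snapshot("wrist");s=get_state();T=camT(t,s)
cv2.imwrite(f"pics/{sys.argv[1]}.png",cv2.resize(t["img"][80:250,230:500],(800,504),interpolation=cv2.INTER_CUBIC))
cv2.imwrite("last.png",t["img"])
E
python3 look.py p2
```

```text
(no output)
```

Third pump.

Request:
arm_command(
  deltas=[
    [0,0.003,0,0,0,0,0.045],
    [0,0.003,0,0,0,0,0.055],
    [0,0.003,0,0,0,0,0.06],
    [0,0,0,0,0,0,0.06],
    [0,0,0,0,0,0,0.06],
    [0,0,0,0,0,0,0.06],
    [0,0,0,0,0,0,0.06],
    [0,0,0,0,0,0,0.054],
    [0,0,0,0,0,0,0.053],
    [0,-0.0015,0,0,0,0,0.05],
    [0,-0.0015,0,0,0,0,0.047],
    [0,-0.0015,0,0,0,0,0.044],
    [0,-0.0015,0,0,0,0,0.041],
    [0,-0.0015,0,0,0,0,0.038],
    [0,-0.0015,0,0,0,0,0.033],
    [0,0,0,0,0,0,0.033],
    [0,0,0,0,0,0,0.033],
  ],
)

```text
time: 14.8
position: [0.6796, -0.0692, 0.1187]
ee_rot: [3.139, 0.001, 3.116]
wrist_force: [-1.7, 5.8, 3.8]
opening: 0.375
grip_force: 12.0
```

The stroke stalled slightly early, so the jaw has just reached the block. One more pump.

Request:
arm_command(
  deltas=[
    [0,0.003,0,0,0,0,0.045],
    [0,0.003,0,0,0,0,0.055],
    [0,0.003,0,0,0,0,0.06],
    [0,0,0,0,0,0,0.06],
    [0,0,0,0,0,0,0.06],
    [0,0,0,0,0,0,0.06],
    [0,0,0,0,0,0,0.06],
    [0,0,0,0,0,0,0.054],
    [0,0,0,0,0,0,0.053],
    [0,-0.0015,0,0,0,0,0.05],
    [0,-0.0015,0,0,0,0,0.047],
    [0,-0.0015,0,0,0,0,0.044],
    [0,0,0,0,0,0,0.042],
    [0,0,0,0,0,0,0.04],
    [0,0,0,0,0,0,0.037],
    [0,0,0,0,0,0,0.037],
    [0,0,0,0,0,0,0.037],
  ],
)

```text
time: 16.5
position: [0.6795, -0.0627, 0.1184]
ee_rot: [3.136, -0.0, 3.116]
wrist_force: [-0.6, 5.5, 3.3]
opening: 0.513
grip_force: 12.0
```

Stalled at 47.7 mm: the block is gripped. Firming up a little to 16 N and taking a final look.

Request:
arm_command(
  deltas=[
    [0,0,0,0,0,0,0.037],
    [0,0,0,0,0,0,0.037],
    [0,0,0,0,0,0,0.037],
    [0,0,0,0,0,0,0.037],
    [0,0,0,0,0,0,0.037],
    [0,0,0,0,0,0,0.037],
  ],
  force=16,
)

```text
time: 17.1
position: [0.6794, -0.0628, 0.1185]
ee_rot: [3.136, -0.0, 3.116]
wrist_force: [-0.7, 5.3, 3.4]
opening: 0.515
grip_force: 16.0
```

```bash
python3 look.py p4; python3 -c "
import cv2;cv2.imwrite('pics/p4.png',cv2.resize(cv2.imread('last.png'),(800,600)))"
```

```text
(no output)
```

View pics/p4.png

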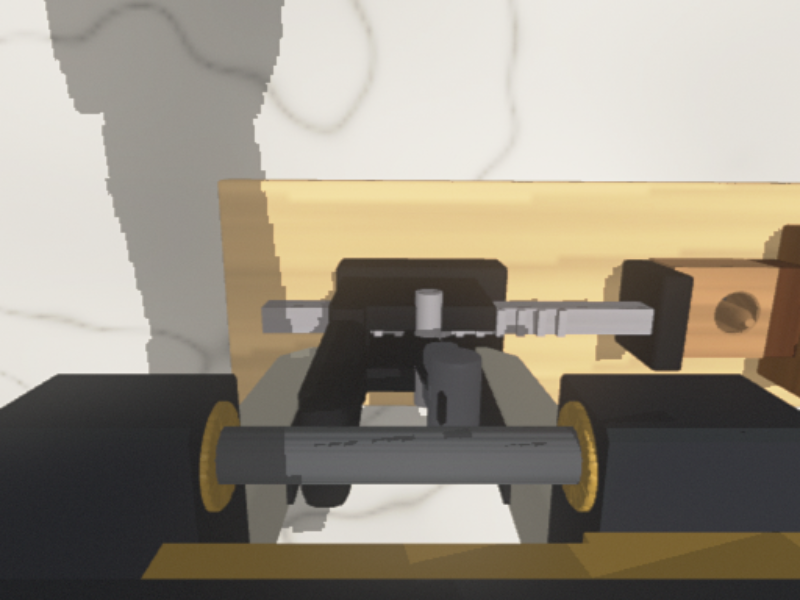

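The pad at (655,315) is pressed against the block, the block is against the fence, and the fingers hold the trigger at (455,385) against the handle. Handing in.

```bash
python3 -c "
from rig import *
print(finish_job())"
```

```text
the job is handed in; nothing more can be done
None
```

I hung the block on the dowel and released it, then pumped the clamp four times until the jaw pressed it against the fence. I handed the job in at 17 s with a 16 N grip on the trigger (about 19 N at the jaw by the given formula); the hand-in returned no verdict.

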